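# Assemble a kendama: cup cross-piece, then ball

### The job

Put together the kendama on the upright ken in the stand: lower the cross-piece with the hole through it over the spike until it sits flat and fully down on the ken's shoulder, then set the large ball, hole down, over the rest of the spike so that it rests upright on the cross-piece. Leave the solid cross-piece, the small ball, the drill guide block and the clay stone where they are.

Things in the scene. Friction and masses are not known exactly. Their poses are not given: they have to be found in the camera images.
- ken_shoulder (a point): Centre of the flat top of the shoulder of the dark wooden ken, which stands fixed and upright in a plywood block (90 x 90 mm, 45 mm high, bolted to the bench). z points up along the ken's axis. The shoulder is a round ledge 40 mm across, 75 mm above the bench; from its middle a round tapered spike rises 58 mm further, 16 mm across at the root and 6 mm at the tip.
- cross_center (a point): Centre (half-way up) of the bored cup cross-piece: pale wood, a squared waist 42 x 42 mm and 34 mm high with a cup 34 mm across flaring from each of two opposite sides, 80 mm long over the cups. x runs along the length through both cups, y across the flat 42 mm sides of the waist, z up. A plain round hole 26 mm across runs right through the waist along z. It lies on the bench with the hole upright; 50 g. It may be turned any way about the ken's axis when fitted.
- ball_center (a point): Half-way up the large white wooden ball: 60 mm across, 55 mm high because it stands on a flat foot 34 mm across, hole down. z points up. A round hole 26 mm across runs 33 mm up into it from the middle of the foot; a small dark dot for the string marks its top; 75 g. The widest part is 25 mm above the foot.
- blank_center (a point): Bystander: centre of a solid cross-piece blank, the same shape and size as the bored one but without any hole. z up. Lies on the bench.
- small_ball_center (a point): Bystander: half-way up a small undrilled white ball, 42 mm across, 38 mm high on a flat foot. z up. Stands on the bench.
- guide_center (a point): Bystander: centre of an aluminium drill guide block, 70 x 45 mm, 30 mm high, with three small holes. z up.
- stone_center (a point): Bystander: centre of a round clay polishing stone, 80 mm across, 28 mm high. z up.
Not all that is in view belongs to the job. Leave any turquoise look-alike of the part that bears cross_center alone. Of the things that look like the part that bears ken_shoulder, the larger one is meant.

How it is judged:
By the outcome, as a careful person would: the job done as asked, in the order asked, and still so for the second after the job is handed in, with the robot touching nothing.
It also fails if it takes over 69 s, if anything falls off the work surface, if the arm or the gripper's body presses on something with over 40 N, if the wrist force passes 120 N, or if a joint passes its speed limit or range.

### The arm

A 7-joint arm with a two-finger parallel gripper is mounted at the origin on the work surface. World frame = base frame: x ahead of the robot, y to its left, z up, the work surface at z = 0. Lengths are in mm, angles in rad, forces in N, time in s.
With the tool pointing down it reaches from about 400 to 875 mm from the base axis. Payload 4.4 kg.
Tool frame: the origin (TCP) lies at the very end of the fingers, on their centre line; the grasp point (between the pads) lies 19 mm behind it; x points along the fingers, y is the direction in which the jaws open and shut, and the axes are right-handed (so a half turn about x gives the same grasp; the last joint's range is limited). The gripper opens to 85 mm and grips with 20 to 120 N. Pads are 22 mm wide; open, the fingers measure 114 mm over their backs; the gripper's body (76 mm by 85 mm) begins 54 mm behind the grasp point. The pads swing forward as they close: fully open they stand 13 mm farther back than shut.
Start: joints at [1.245, 0.628, 0.038, 1.517, -0.027, 0.996, -0.02], TCP at [167.004, -628.194, 231.313] pointing down, gripper open.
Joint ranges: [-3.06, 3.06], [-0.37, 2.12], [-1.25, 1.32], [0.18, 2.47], [-1.1, 4.24], [0.23, 1.98], [-2.94, 2.94]. Speed limits (rad/s): [2.57, 2.57, 3.14, 3.14, 3.14, 3.14, 3.14].

### API

Orientations are given as [roll, pitch, yaw] about the fixed x, y, z axes, in that order (R = Rz(yaw) Ry(pitch) Rx(roll)).
In Python, from cell import readout, cams, order gives the robot as it stands. The module is installed in compiled form; this text tells all that it offers.
- The arm moves only by the shell command python3 -m creep 'ROWS'. ROWS is JSON, a list of rows, each a list of 3 entries, a list of its own where there are three numbers: the shift along the tool's x, y, z in units of 10 cm (1.0 is 10 cm), then the turn about the tool's x in units of pi/4 rad (1.0 is pi/4 rad), then the closure, from 0 (fully open) to 1 (shut). In form: [[[x, y, z], spin, gripper], ...]. A call has 1 to 20 rows; each row is the pose to reach, as a shift and turn from the pose commanded when the call began, along the tool's axes at that moment; what a row does not reach only later rows make up. A row lasts 1/10 s, in which the tool goes at most 50 mm and 8.59 degrees, less where a joint would pass 70% of its speed; a pose out of reach is approached as far as the arm can. A call with a number of a shift or a turn outside -1 to 1 is refused whole. A call with a gripper value outside its range is refused whole. The fingers move at their own pace and stop on an object; the grip force is fixed at half the most. Time passes only in rows, so rows that repeat a pose let the fingers close. It gives the time, the measured TCP pose, the force and the opening at its end, in the units of the state.
- readout.read_state(): the state, without advancing time (a new reading comes with each control period).
- cams.get_image(name): name is "side" or "top"; returns the picture (384x512x3 uint8, blue, green, red); there is no depth.
- cams.get_calibration(name): a dict with "fx", "fy", "cx", "cy" (pixels), "distortion" ([k1, k2, p1, p2, k3] as OpenCV has them; the pictures are not rectified), "R" (3x3) and "t" (3): a world point X has camera coordinates R X + t. Camera axes: x right, y down, z forward; pixel columns grow to the right and rows downward; lengths in mm; the calibration is good to about 2 mm. A picture is of the moment at which its call begins. get_calibration takes no time and is no camera call.
- order.finish_job(): hands the job in, once; it reports no verdict.
The state is a dict: "clock": time; "qpos": joint angles; "qd": joint speeds; "tau": joint torques, N m; "eef_pos": TCP position; "tool_rot": TCP orientation; "force": force on the tool from outside, world axes, zero at the start; "torque": the same for the moment, N m; "width": finger opening in mm.
Only numpy, scipy, OpenCV 4.12 (cv2) and the standard library are available. Lean on these libraries where they do the work, as an engineer would, in place of code of your own. Each camera call takes 0.05 s, during which the arm holds its last target.

## Working session

There is one attempt and no reset: what is moved stays moved. The work goes in short steps, Python scripts to look and compute and a shell command to move; the robot and the scene stay as the last step left them, time stands still between calls to the robot, and variables do not carry over. Pictures are saved under pics/ and viewed, and the job is handed in when it is done.

```bash
mkdir -p pics; python3 - <<'E'
from cell import readout, cams
import cv2, numpy as np
s=readout.read_state(); print(s)
for n in ("side","top"):
    im=cams.get_image(n); cv2.imwrite(f"pics/{n}0.png",im)
    c=cams.get_calibration(n); print(n,c); R=np.array(c["R"]);t=np.array(c["t"]); print(-R.T@t)
E
```

```text
{'clock': 0.0, 'qpos': array([ 1.24517258,  0.62933923,  0.03841136,  1.51837299, -0.02701907,
        0.99627686, -0.0200179 ]), 'qd': array([-0.00115667, -0.00076988, -0.00054656,  0.00201647,  0.00119397,
       -0.00071209,  0.00022343]), 'tau': array([ 5.05812768e-04, -5.63410807e+01,  1.22610256e+00, -1.93440092e+01,
        1.09493229e-02,  1.05932675e-02,  2.77607262e-05]), 'eef_pos': array([ 166.88300737, -627.56981375,  230.39138785]), 'tool_rot': array([-1.57584006,  1.56891653,  1.8255727 ]), 'force': array([0.22383167, 0.37666531, 0.57635526]), 'torque': array([ 0.0074861 ,  0.02932108, -0.03748935]), 'width': 85.36675589746292}
side {'fx': 413.1664402909154, 'fy': 413.1664402909154, 'cx': 261.7332660494758, 'cy': 177.50790145885912, 'distortion': array([-0.0848695,  0.       ,  0.       ,  0.       ,  0.       ]), 'R': array([[ 0.99910354, -0.03975056,  0.01456036],
       [-0.01305716, -0.61653573, -0.78721865],
       [ 0.04026936,  0.78632283, -0.61650206]]), 't': array([-587.45381668,   43.25708368, 1137.48098948])}
[ 541.68637227 -891.10934544  743.86569487]
top {'fx': 352.78807381259423, 'fy': 352.78807381259423, 'cx': 255.60576932190557, 'cy': 192.3052280433699, 'distortion': array([0.03086588, 0.        , 0.        , 0.        , 0.        ]), 'R': array([[ 0.01103909, -0.99993171, -0.00383619],
       [-0.97934471, -0.01003704, -0.20194848],
       [ 0.20189619,  0.00598628, -0.97938863]]), 't': array([-46.57979586, 589.66746326, 748.97781273])}
[426.78614472 -45.14168515 852.44411753]
```

View pics/side0.png

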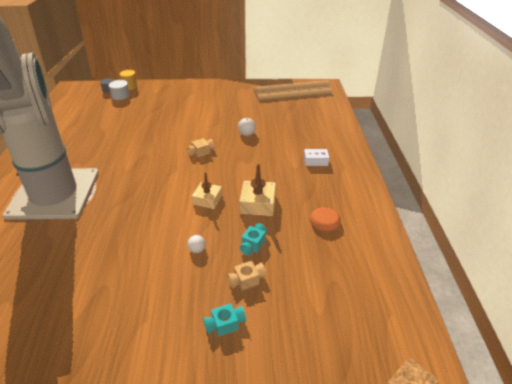

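View pics/top0.png

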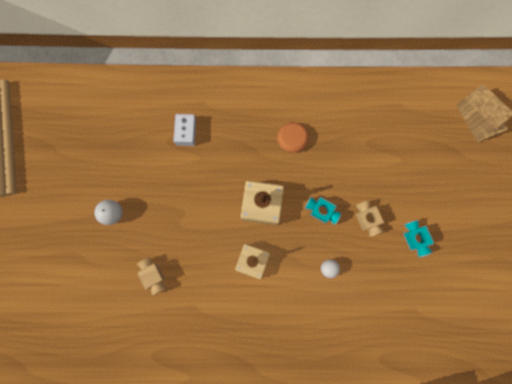

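Candidates:
- **Bored cross-piece:** pale at side (247,276) / top (370,217). It could be confused with the pale one without a hole at side (201,148) / top (150,276), which is the blank, or with the turquoise ones at top (324,210) and (419,238), which are to be left alone.
- **Ken:** the larger is at side (258,198) / top (263,202), the smaller at top (252,261).
- **Ball:** the large one is at side (247,127) / top (108,212), the small one at top (331,268).

Next I check these choices in a close crop.

```bash
python3 - <<'E'
import cv2, numpy as np
t=cv2.imread("pics/top0.png"); s=cv2.imread("pics/side0.png")
def c(im,u,v,h=32,w=32): return cv2.resize(im[v-h:v+h,u-w:u+w],(256,256),interpolation=cv2.INTER_CUBIC)
r1=np.hstack([c(t,370,217),c(t,263,202),c(t,108,212)])
r2=np.hstack([c(s,247,276),c(s,258,190),c(s,247,127)])
cv2.imwrite("pics/crop0.png",np.vstack([r1,r2]))
E
cat > h.py <<'E'
import cv2, numpy as np
from cell import readout, cams
def cal(n):
    c=cams.get_calibration(n)
    K=np.array([[c["fx"],0,c["cx"]],[0,c["fy"],c["cy"]],[0,0,1]]);return K,np.array(c["distortion"]),np.array(c["R"]),np.array(c["t"])
def ray(n,uv):
    K,d,R,t=cal(n)
    p=cv2.undistortPoints(np.array([[uv]],float),K,d)[0,0]
    v=R.T@np.array([p[0],p[1],1]); return -R.T@t, v/np.linalg.norm(v)
def onplane(n,uv,z):
    o,v=ray(n,uv); return o+v*(z-o[2])/v[2]
def tri(a,b):
    o1,v1=ray("side",a);o2,v2=ray("top",b)
    A=np.stack([v1,-v2],1); k=np.linalg.lstsq(A,o2-o1,rcond=None)[0]
    p,q=o1+k[0]*v1,o2+k[1]*v2
    return (p+q)/2,np.linalg.norm(p-q)
def proj(n,X):
    K,d,R,t=cal(n)
    return cv2.projectPoints(np.array([X],float),cv2.Rodrigues(R)[0],t,K,d)[0][0,0]
E
```

```text
(no output)
```

View pics/crop0.png

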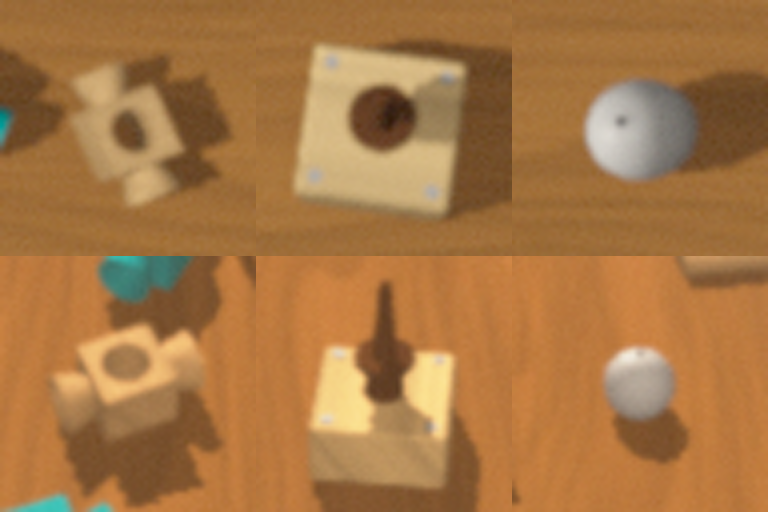

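The crops confirm it: the pale piece has a round hole at top ≈(371,218), the larger ken has its shoulder disc at top ≈(262,199) and its tip at side ≈(258,165), and the large ball is at top (108,212) with its dot up. Now I measure them with masks.

```bash
python3 - <<'E'
from h import *
T=cv2.imread("pics/top0.png"); S=cv2.imread("pics/side0.png")
def comp(m,near):
    n,l,st,c=cv2.connectedComponentsWithStats(m.astype(np.uint8))
    # component with centroid nearest
    k=1+np.argmin([np.hypot(*(c[i]-near))-0.02*st[i,4] for i in range(1,n)])
    return l==k,c[k],st[k]
def balls(im,near):
    h=cv2.cvtColor(im,cv2.COLOR_BGR2HSV); m=(h[...,1]<70)&(h[...,2]>70)
    w=np.zeros(m.shape,bool); w[near[1]-25:near[1]+25,near[0]-25:near[0]+25]=1
    mm,c,st=comp(m&w,near); 
    ct=max(cv2.findContours(mm.astype(np.uint8),cv2.RETR_EXTERNAL,cv2.CHAIN_APPROX_NONE)[0],key=len)
    return cv2.fitEllipse(ct),st
for near,n,im in (((108,212),"top",T),((247,127),"side",S)):
    e,st=balls(im,near); print("ball",n,e,st, onplane(n,e[0],27), )
# ken shoulder dark mask, cross
for near,n,im,z in (((262,200),"top",T,75),((258,185),"side",S,75)):
    h=cv2.cvtColor(im,cv2.COLOR_BGR2HSV); w=im[near[1]-30:near[1]+30,near[0]-30:near[0]+30]
    m=np.zeros(im.shape[:2],bool); m[near[1]-30:near[1]+30,near[0]-12:near[0]+12]=1
    d=(h[...,2]<115)&m
    mm,c,st=comp(d,near)
    print("ken",n,c,st)
    for v in range(near[1]-28,near[1]+24):
        xs=np.where(mm[v])[0]
        if len(xs): print(v,xs.min(),xs.max(),end="; ")
    print()
for near,n,im in (((370,217),"top",T),((247,275),"side",S)):
    h=cv2.cvtColor(im,cv2.COLOR_BGR2HSV); sub=h[near[1]-14:near[1]+15:2,near[0]-14:near[0]+15:2]
    print(n); print(sub[...,2]); print(sub[...,1])
E
```

```text
ball top ((107.4835205078125, 212.0205078125), (23.788419723510742, 27.246259689331055), 83.37384033203125) [ 94 200  28  25 545] [546.01500109 307.87950096  27.        ]
ball side ((246.4038848876953, 126.29364013671875), (15.207758903503418, 16.671064376831055), 163.4573211669922) [239 118  16  18 221] [548.26851999 301.9997254   27.        ]
ken top [262.56741573 198.78651685] [255 192  16  15 178]
192 260 264; 193 258 266; 194 257 267; 195 256 269; 196 256 270; 197 256 270; 198 255 270; 199 256 270; 200 255 270; 201 256 270; 202 256 269; 203 257 268; 204 257 267; 205 259 266; 206 262 263; 
ken side [258.00757576 182.9469697 ] [254 166   9  28 132]
166 258 258; 167 257 258; 168 257 258; 169 257 258; 170 257 258; 171 257 258; 172 257 258; 173 257 259; 174 257 259; 175 257 259; 176 257 259; 177 256 259; 178 256 259; 179 256 260; 180 255 260; 181 255 260; 182 255 261; 183 255 261; 184 256 262; 185 257 262; 186 257 262; 187 255 261; 188 255 261; 189 255 261; 190 254 261; 191 254 261; 192 255 261; 193 256 260; 
top
[[165 176 187 200 200 184 147 115 113 111 110 116 146 161 161]
 [177 20
[... 3017 characters left out ...]
9 130]
 [165 140 129 131 136 132 139 134 136 134 131 133 133 136 137]
 [170 142 135 132 136 138 137 135 139 138 131 135 134 134 138]
 [142 133 136 130 138 134 135 132 137 138 128 129 132 135 132]
 [129 132 138 129 131 132 135 137 135 131 129 133 138 133 135]
 [134 137 138 135 130 127 127 130 131 135 137 136 136 140 141]
 [136 136 135 136 135 133 138 136 133 135 136 137 136 147 161]
 [133 137 135 133 137 135 138 138 139 128 135 135 134 141 163]
 [134 136 138 135 134 133 138 135 135 134 132 136 137 147 174]
 [134 138 146 143 134 135 132 136 132 135 136 145 153 162 165]
 [141 151 150 149 136 135 138 138 145 145 150 160 160 168 166]
 [155 162 160 168 142 144 149 155 160 151 162 166 163 167 167]]
```

```bash
python3 - <<'E'
import cv2, numpy as np
t=cv2.imread("pics/top0.png"); s=cv2.imread("pics/side0.png")
def c(im,u,v,h=20,k=10):
    z=cv2.resize(im[v-h:v+h,u-h:u+h],(2*h*k,2*h*k),interpolation=cv2.INTER_CUBIC)
    for i in range(0,2*h,5):
        cv2.putText(z,str(u-h+i),(i*k,10),0,.35,(255,255,255)); cv2.putText(z,str(v-h+i),(0,i*k+12),0,.35,(255,255,255))
        z[:, i*k]=z[:, i*k]//2+100; z[i*k]=z[i*k]//2+100
    return z
cv2.imwrite("pics/crop1.png",np.hstack([c(t,370,217),c(s,247,275)]))
E
```

```text
(no output)
```

View pics/crop1.png

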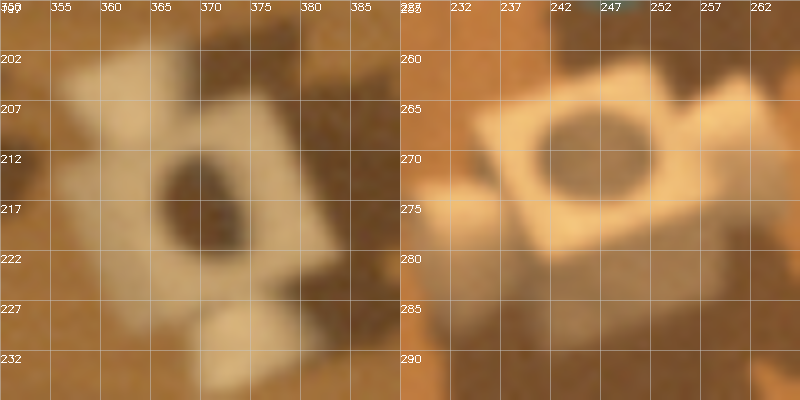

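```bash
python3 - <<'E'
from h import *
c=np.array([(234.5,266.8),(252.2,261),(258.8,274.2),(242,280.8)])-.45
P=np.array([onplane("side",p,34) for p in c]); print(P.round(1)); print("centre",P.mean(0), "edges",[np.linalg.norm(P[i]-P[i-1]).round(1) for i in range(4)])
for i in range(4): d=P[i]-P[i-1]; print("edge dir deg",np.degrees(np.arctan2(d[1],d[0])).round(1))
hs=np.array((246.7,270.4))-.45; print("hole side",onplane("side",hs,34))
ht=np.array((370.5,217.6))-.45; print("hole top",onplane("top",ht,34)); print(tri(hs,ht))
for p in [(376,206.3),(383.8,222)]: print("top rcorner",onplane("top",np.array(p)-.45,34))
print("ball side", onplane("side",(246.6,126.6),25),"top",onplane("top",(107.5,212),25), tri((246.6,126.6),(107.5,212)))
print("ken shoulder top",onplane("top",(262.6,198.8),75), "side tip",onplane("side",(257.7,165),133),"side shoulder",onplane("side",(258,183.2),75))
print("tip proj",proj("top",[*onplane("side",(257.7,165),133)[:2],133]))
E
```

```text
[[ 514.8 -299.9   34. ]
 [ 554.  -284.4   34. ]
 [ 567.4 -321.7   34. ]
 [ 531.2 -338.4   34. ]]
centre [ 541.83529585 -311.11229595   34.        ] edges [np.float64(41.8), np.float64(42.1), np.float64(39.7), np.float64(39.9)]
edge dir deg 113.0
edge dir deg 21.6
edge dir deg -70.2
edge dir deg -155.3
hole side [ 541.44340534 -310.61517643   34.        ]
hole top [ 539.27495881 -306.76922603   34.        ]
(array([ 540.61121811, -307.84373351,   30.40576874]), np.float64(1.682140324859013))
top rcorner [ 566.03715132 -321.00134674   34.        ]
top rcorner [ 529.38202331 -336.75758284   34.        ]
ball side [548.92368599 303.33384595  25.        ] top [546.35300522 308.70105702  25.        ] (array([548.02328299, 310.9442758 ,  20.17663291]), np.float64(1.9395683345376138))
ken shoulder top [572.35066045 -56.22970099  75.        ] side tip [573.53856763 -61.2029283  133.        ] side shoulder [574.79671488 -61.59465202  75.        ]
tip proj [265.42829951 193.13689473]
```

```bash
cat >> h.py <<'E'
from scipy.spatial.transform import Rotation as Ro
def plan(X,jaw=None):
    s=readout.read_state(); R=Ro.from_euler("xyz",s["tool_rot"]).as_matrix()
    d=R.T@(np.array(X)-s["eef_pos"])/100
    a=np.degrees(np.arctan2(R[1,1],R[0,1]))
    print("t",round(s["clock"],2),"pos",s["eef_pos"].round(1),"toolx",R[:,0].round(3),"jaw deg",round(a,1),"tooly",R[:,1].round(3),"w",round(s["width"],1),"F",s["force"].round(1))
    print("shift units",d.round(3))
    if jaw is not None:
        e=(jaw-a+90)%180-90   # world ccw; tool x down -> spin = -e
        print("spin units", round(-e/45,3))
E
python3 -c "
from h import *
plan([540.4,-308.7,150],112)"
```

```text
t 0.1 pos [ 166.8 -627.7  230.5] toolx [-0.     0.002 -1.   ] jaw deg -75.1 tooly [ 0.257 -0.966 -0.002] w 85.4 F [ 0.3 -0.1  0.1]
shift units [ 0.808 -2.122 -4.429]
spin units -0.158
```

```bash
python3 -m creep '[[[0,-0.1,-0.2],0,0],[[0,-0.22,-0.46],0,0],[[0,-0.34,-0.72],-0.08,0],[[0,-0.48,-1.0],-0.16,0]]'
python3 -m creep '[[[0,-0.12,-0.25],0,0],[[0,-0.24,-0.5],0,0],[[0,-0.36,-0.75],0,0],[[0,-0.48,-1.0],0,0]]'
python3 -c "
from h import *
plan([540.4,-308.7,150],112)"
```

```text
clock: 0.5
eef_pos: [251.6, -555.4, 230.8]
tool_rot: [-1.116, 1.57, 2.413]
force: [-0.1, -0.7, -0.2]
width: 85.4
clock: 0.9
eef_pos: [326.4, -472.9, 231.0]
tool_rot: [-1.363, 1.57, 2.164]
force: [0.7, -0.2, -1.0]
width: 85.5
t 0.9 pos [ 326.4 -472.9  231. ] toolx [-0.     0.001 -1.   ] jaw deg -67.9 tooly [ 0.376 -0.927 -0.001] w 85.5 F [ 0.7 -0.2 -1. ]
shift units [ 0.81  -0.717 -2.6  ]
spin units 0.002
```

```bash
python3 -m creep '[[[0,-0.07,-0.25],0,0],[[0,-0.14,-0.5],0,0],[[0,-0.2,-0.75],0,0],[[0,-0.27,-1.0],0,0]]'
python3 -m creep '[[[0,-0.07,-0.25],0,0],[[0,-0.14,-0.5],0,0],[[0,-0.2,-0.75],0,0],[[0,-0.27,-1.0],0,0],[[0,-0.27,-1.0],0,0],[[0,-0.27,-1.0],0,0]]'
python3 -c "
from h import *
plan([540.4,-308.7,130],112)"
```

```text
clock: 1.3
eef_pos: [409.0, -410.6, 231.0]
tool_rot: [-1.046, 1.57, 2.481]
force: [0.4, -0.6, 0.0]
width: 85.6
clock: 1.9
eef_pos: [490.8, -348.4, 230.9]
tool_rot: [-0.622, 1.57, 2.906]
force: [0.0, -0.1, -0.5]
width: 85.1
t 1.9 pos [ 490.8 -348.4  230.9] toolx [-0.001  0.    -1.   ] jaw deg -67.8 tooly [ 0.377 -0.926 -0.001] w 85.1 F [ 0.  -0.1 -0.5]
shift units [ 1.008 -0.18  -0.61 ]
spin units 0.004
```

```bash
python3 -m creep '[[[0,-0.06,-0.2],0,0],[[0.1,-0.12,-0.4],0,0],[[0.3,-0.18,-0.61],0,0],[[0.6,-0.18,-0.61],0,0],[[0.9,-0.18,-0.61],0,0],[[1.0,-0.18,-0.61],0,0],[[1.0,-0.18,-0.61],0,0],[[1.0,-0.18,-0.61],0,0]]'
python3 - <<'E'
from h import *
plan([540.4,-308.7,50],112)
t=cams.get_image("top"); s=cams.get_image("side")
cv2.imwrite("pics/top1.png",t); cv2.imwrite("pics/side1.png",s)
def c(im,u,v,h=50,k=4): return cv2.resize(im[v-h:v+h,u-h:u+h],(2*h*k,2*h*k),interpolation=cv2.INTER_CUBIC)
cv2.imwrite("pics/crop2.png",np.hstack([c(t,375,217),c(s,247,255)]))
E
```

```text
clock: 2.7
eef_pos: [540.8, -310.4, 132.4]
tool_rot: [1.991, 1.569, -0.766]
force: [-0.5, 0.6, 0.2]
width: 85.6
t 2.7 pos [ 540.8 -310.4  132.4] toolx [ 0.001 -0.001 -1.   ] jaw deg -68.0 tooly [ 0.375 -0.927  0.001] w 85.6 F [-0.5  0.6  0.2]
shift units [ 0.824 -0.019 -0.002]
spin units 0.0
```

View pics/crop2.png

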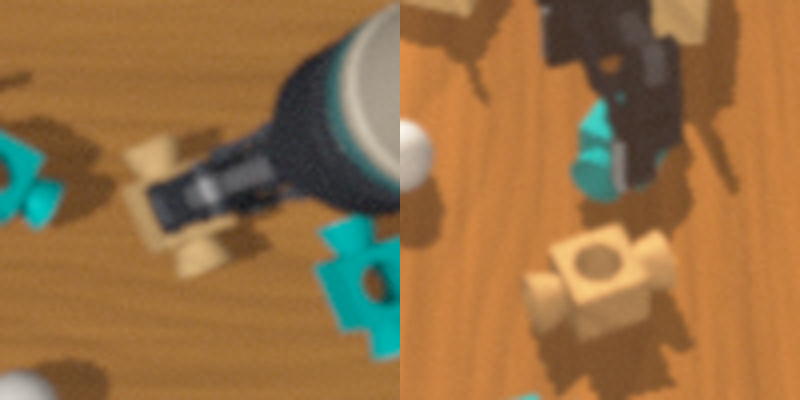

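```bash
python3 - <<'E'
from h import *
s=readout.read_state();R=Ro.from_euler("xyz",s["tool_rot"]).as_matrix();p=s["eef_pos"]
off={"side":((247-50),(255-50)),"top":((375-50),(217-50))}
for n in off:
    for y in (42.7,57,-42.7,-57):
        for z in (11,-11):
            X=p+R@np.array([-13,y,z]); u=proj(n,X); c=(u-off[n]+.5)*4
            print(n,y,z,u.round(1),"crop",c.round(0)+(np.array([400,0]) if n=="side" else 0))
q=np.array([540.4,-308.7,10])
for y in (57,-57):
    for z in (11,-11): print(proj("top",q+R@np.array([0,y,z])).round(1))
im=cv2.imread("pics/top0.png"); h=cv2.cvtColor(im,cv2.COLOR_BGR2HSV); m=(h[...,0]>80)&(h[...,0]<100)&(h[...,1]>120)
n,l,st,c=cv2.connectedComponentsWithStats(m.astype(np.uint8)); print(st[1:],[onplane("top",k,17).round(0) for k in c[1:]])
E
```

```text
side 42.7 11 [249.  250.1] crop [610. 182.]
side 42.7 -11 [259.4 246.6] crop [652. 169.]
side 57 11 [251.9 255.2] crop [622. 203.]
side 57 -11 [262.5 251.7] crop [664. 189.]
side -42.7 11 [232.9 221.6] crop [545.  68.]
side -42.7 -11 [242.7 218.7] crop [585.  57.]
side -57 11 [230.4 217.2] crop [536.  51.]
side -57 -11 [240.1 214.3] crop [575.  39.]
top 42.7 11 [411.  206.1] crop [346. 158.]
top 42.7 -11 [406.1 196.1] crop [326. 118.]
top 57 11 [417.5 203.5] crop [372. 148.]
top 57 -11 [412.5 193.6] crop [352. 108.]
top -42.7 11 [372.2 221.5] crop [191. 220.]
top -42.7 -11 [367.5 211.3] crop [172. 179.]
top -57 11 [365.6 224.1] crop [165. 230.]
top -57 -11 [361.  213.9] crop [146. 190.]
[391.4 213.7]
[387.4 205.2]
[347.7 231. ]
[343.9 222.4]
[[306 198  34  25 449]
 [404 221  29  35 575]] [array([ 558., -202.,   17.]), array([ 494., -421.,   17.])]
```

The side crop shows the fingers above the cross-piece (hole still at about side (247,270)). The projected finger corners agree with the top image to within 1 px. Descending.

```bash
python3 -m creep '[[[0.15,-0.02,0],0,0],[[0.35,-0.02,0],0,0],[[0.55,-0.02,0],0,0],[[0.75,-0.02,0],0,0],[[0.8,-0.02,0],0,0],[[0.8,-0.02,0],0,0],[[0.8,-0.02,0],0,0]]'
python3 -c "
from h import *
plan([540,-308.3,8],112)"
```

```text
clock: 3.5
eef_pos: [540.9, -307.9, 52.7]
tool_rot: [2.259, 1.569, -0.497]
force: [-0.1, 0.4, 0.3]
width: 85.4
t 3.5 pos [ 540.9 -307.9   52.7] toolx [ 0.002 -0.001 -1.   ] jaw deg -67.9 tooly [ 0.376 -0.927  0.002] w 85.4 F [-0.1  0.4  0.3]
shift units [ 0.447 -0.     0.01 ]
spin units 0.002
```

```bash
python3 -m creep '[[[0.1,0,0],0,0],[[0.2,0,0],0,0],[[0.3,0,0.01],0,0],[[0.4,0,0.01],0,0],[[0.44,0,0.01],0,0],[[0.44,0,0.01],0,0],[[0.44,0,0.01],0,0]]'
python3 -m creep '[[[0,0,0],0,0.2],[[0,0,0],0,0.3],[[0,0,0],0,0.4],[[0,0,0],0,0.5],[[0,0,0],0,0.6],[[0,0,0],0,0.8],[[0,0,0],0,1],[[0,0,0],0,1],[[0,0,0],0,1],[[0,0,0],0,1]]'
python3 -c "
from h import *
plan([540,-308.3,8],112)"
```

```text
clock: 4.2
eef_pos: [539.1, -307.8, 7.2]
tool_rot: [1.675, 1.571, -1.081]
force: [0.2, 0.3, 0.2]
width: 85.5
clock: 5.2
eef_pos: [539.5, -308.0, 7.9]
tool_rot: [2.246, 1.57, -0.51]
force: [-0.2, 0.4, 5.5]
width: 41.0
t 5.2 pos [ 539.5 -308.     7.9] toolx [ 0.001 -0.001 -1.   ] jaw deg -67.9 tooly [ 0.376 -0.927  0.001] w 41.0 F [-0.2  0.4  5.5]
shift units [-0.001  0.005 -0.004]
spin units 0.002
```

```bash
python3 -m creep '[[[-0.03,0,0],0,1],[[-0.1,0,0],0,1],[[-0.2,0,0],0,1],[[-0.35,0,0],0,1],[[-0.5,0,0],0,1],[[-0.65,0,0],0,1],[[-0.8,0,0],0,1],[[-0.95,0,0],0,1],[[-1,0,0],0,1]]'
python3 -m creep '[[[-0.15,0,0],0,1],[[-0.3,0,0],0,1],[[-0.45,0,0],0,1],[[-0.6,0,0],0,1],[[-0.75,0,0],0,1],[[-0.8,0,0],0,1],[[-0.8,0,0],0,1],[[-0.8,0,0],0,1]]'
python3 - <<'E'
from h import *
plan([573,-58,188],112)
t=cams.get_image("top"); s=cams.get_image("side")
cv2.imwrite("pics/top2.png",t); cv2.imwrite("pics/side2.png",s)
cv2.imwrite("pics/v2.png",cv2.resize(np.vstack([t[100:300,200:500],s[120:320,120:420]]),None,fx=1.5,fy=1.5))
E
```

```text
clock: 6.1
eef_pos: [540.1, -308.3, 109.7]
tool_rot: [2.279, 1.567, -0.477]
force: [-0.5, -0.1, -1.4]
width: 40.7
clock: 6.9
eef_pos: [538.6, -307.5, 186.8]
tool_rot: [-0.894, 1.57, 2.633]
force: [0.0, 0.4, -0.1]
width: 40.8
t 6.9 pos [ 538.6 -307.5  186.8] toolx [-0.001  0.001 -1.   ] jaw deg -67.9 tooly [ 0.376 -0.927 -0.001] w 40.8 F [ 0.   0.4 -0.1]
shift units [-0.011 -2.182 -1.257]
spin units 0.002
```

View pics/v2.png

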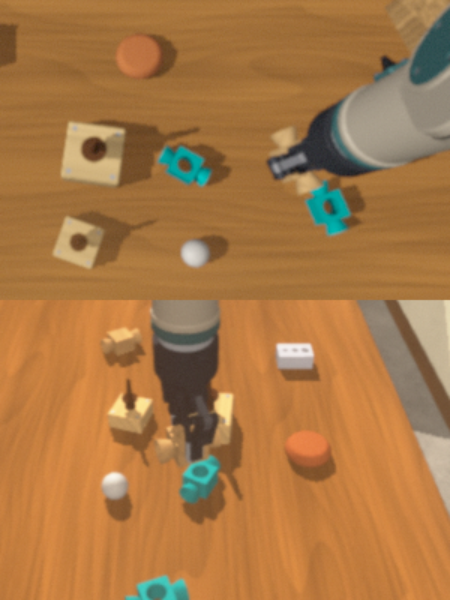

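```bash
python3 - <<'E'
from h import *
T=cv2.imread("pics/top0.png")
k=6;u0,v0,h=262,200,30
z=cv2.resize(T[v0-h:v0+h,u0-h:u0+h],None,fx=k,fy=k,interpolation=cv2.INTER_CUBIC)
S=cv2.imread("pics/side0.png"); u1,v1=258,192
y=cv2.resize(S[v1-h:v1+h,u1-h:u1+h],None,fx=k,fy=k,interpolation=cv2.INTER_CUBIC)
for im,u,v in((z,u0,v0),(y,u1,v1)):
    for i in range(0,2*h,10):
        cv2.putText(im,str(u-h+i),(i*k,10),0,.35,(255,255,255)); cv2.putText(im,str(v-h+i),(0,i*k+12),0,.35,(255,255,255))
        im[:, i*k]=im[:, i*k]//2+100; im[i*k]=im[i*k]//2+100
cv2.imwrite("pics/ken.png",np.hstack([z,y]))
E
```

```text
(no output)
```

View pics/ken.png

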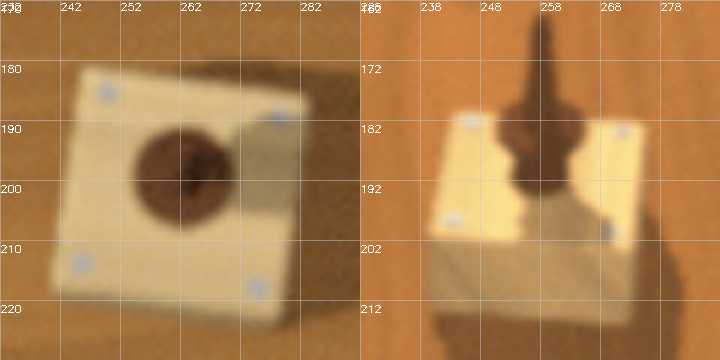

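```bash
python3 - <<'E'
from h import *
t=np.array([(250,185.3),(278.7,189.5),(274.8,218),(245.7,213.8)])-.4
s=np.array([(246.7,182.2),(271.8,183.8),(269.2,200.7),(243.3,198.5)])-.4
for n,q in(("top",t),("side",s)):
    P=np.array([onplane(n,p,45) for p in q]); print(n,P.mean(0).round(1),[np.linalg.norm(P[i]-P[i-1]).round(1) for i in range(4)])
print(tri(s.mean(0),t.mean(0)))
print("shoulder top",onplane("top",(262.35,199.2),75),"side",onplane("side",(257.9,182.4),75),tri((257.9,182.4),(262.35,199.2)))
print("small ken",onplane("top",(252.5,261),45))
E
```

```text
top [572.4 -55.1  45. ] [np.float64(68.2), np.float64(68.0), np.float64(67.8), np.float64(67.8)]
side [573.6 -55.8  45. ] [np.float64(67.7), np.float64(68.1), np.float64(69.6), np.float64(67.1)]
(array([573.01441445, -55.02830319,  43.47792827]), np.float64(1.152823149486689))
shoulder top [571.43317083 -55.67596682  75.        ] side [574.64581537 -58.2933407   75.        ] (array([573.36003948, -55.56222216,  72.42596693]), np.float64(2.863271260369546))
small ken [435.76263407 -34.97423471  45.        ]
```

```bash
python3 -m creep '[[[0,-0.1,-0.06],0,1],[[0,-0.25,-0.14],0,1],[[0,-0.4,-0.23],0,1],[[0,-0.55,-0.32],0,1],[[0,-0.7,-0.4],0,1],[[0,-0.85,-0.49],0,1],[[0,-1.0,-0.58],0,1]]'
python3 -m creep '[[[0,-0.15,-0.09],0,1],[[0,-0.3,-0.17],0,1],[[0,-0.45,-0.26],0,1],[[0,-0.6,-0.35],0,1],[[0,-0.75,-0.43],0,1],[[0,-0.9,-0.52],0,1],[[0,-1.0,-0.58],0,1],[[0,-1.0,-0.58],0,1],[[0,-1.0,-0.58],0,1]]'
python3 - <<'E'
from h import *
plan([572.7,-56,170],112)
E
```

```text
clock: 7.7
eef_pos: [555.4, -191.5, 187.4]
tool_rot: [2.944, 1.571, 0.188]
force: [0.8, -0.2, -1.3]
width: 41.3
clock: 8.6
eef_pos: [571.2, -79.2, 187.3]
tool_rot: [1.065, 1.57, -1.691]
force: [0.4, -0.4, -1.1]
width: 41.1
t 8.6 pos [571.2 -79.2 187.3] toolx [-0.    -0.001 -1.   ] jaw deg -67.9 tooly [ 0.376 -0.927  0.001] w 41.1 F [ 0.4 -0.4 -1.1]
shift units [ 0.173 -0.21  -0.101]
spin units 0.002
```

```bash
python3 -m creep '[[[0,-0.07,-0.03],0,1],[[0,-0.15,-0.07],0,1],[[0,-0.21,-0.1],0,1],[[0.05,-0.21,-0.1],0,1],[[0.12,-0.21,-0.1],0,1],[[0.12,-0.21,-0.1],0,1],[[0.12,-0.21,-0.1],0,1]]'
python3 - <<'E'
from h import *
plan([572.7,-56,150],112)
t=cams.get_image("top"); s=cams.get_image("side")
cv2.imwrite("pics/top3.png",t); cv2.imwrite("pics/side3.png",s)
def c(im,u,v,h=40,k=5): return cv2.resize(im[v-h:v+h,u-h:u+h],(2*h*k,2*h*k),interpolation=cv2.INTER_CUBIC)
cv2.imwrite("pics/v3.png",np.hstack([c(t,265,200),c(s,258,175)]))
E
```

```text
clock: 9.3
eef_pos: [572.4, -56.0, 174.8]
tool_rot: [-0.119, 1.57, -2.876]
force: [0.2, -0.3, -1.1]
width: 41.1
t 9.3 pos [572.4 -56.  174.8] toolx [-0.001 -0.    -1.   ] jaw deg -68.0 tooly [ 0.375 -0.927 -0.   ] w 41.1 F [ 0.2 -0.3 -1.1]
shift units [ 0.248  0.001 -0.003]
spin units 0.001
```

View pics/v3.png

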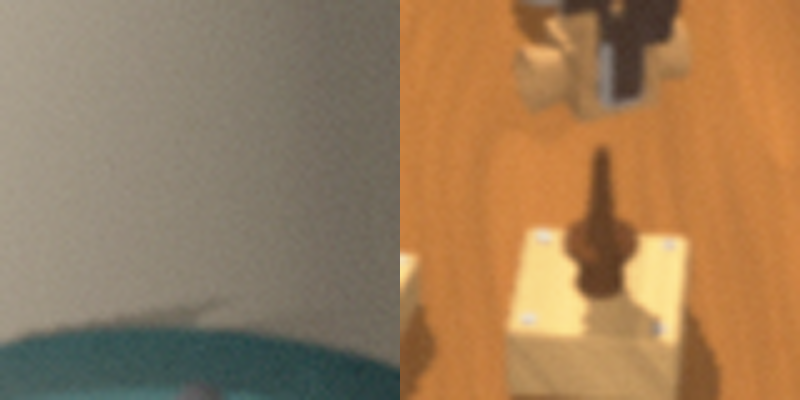

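```bash
python3 - <<'E'
from h import *
c=np.array([572.4,-56,174.8-7.9]);a=np.array([.927,.375,0]);b=np.array([.375,-.927,0])
f=lambda X:((proj("side",X)-(218,135)+.5)*5+(400,0)).round(0)
print(f(c-21*a+21*b),f(c+21*a+21*b),"left cup end",f(c-40*a+[0,0,17]),"right",f(c+40*a+[0,0,17]), "tip",f([572.7,-56,133]), "shoulder",f([572.7,-56,75]))
E
```

```text
[577. 123.] [656. 104.] left cup end [523.  80.] right [674.  44.] tip [599. 146.] shoulder [598. 237.]
```

```bash
python3 -m creep '[[[0.08,0,-0.01],0,1],[[0.16,0,-0.01],0,1],[[0.24,0,-0.01],0,1],[[0.32,0,-0.01],0,1],[[0.4,0,-0.01],0,1],[[0.4,0,-0.01],0,1]]'
python3 -m creep '[[[0.08,0,0],0,1],[[0.16,0,0],0,1],[[0.24,0,0],0,1],[[0.32,0,0],0,1],[[0.4,0,0],0,1],[[0.4,0,0],0,1],[[0.4,0,0],0,1]]'
python3 - <<'E'
from h import *
plan([572.7,-56,83],112)
s=cams.get_image("side")
cv2.imwrite("pics/side4.png",s)
def c(im,u,v,h=40,k=7): return cv2.resize(im[v-h:v+h,u-h:u+h],(2*h*k,2*h*k),interpolation=cv2.INTER_CUBIC)
cv2.imwrite("pics/v4.png",c(s,258,175))
E
```

```text
clock: 10.0
eef_pos: [572.7, -55.1, 133.9]
tool_rot: [-0.442, 1.568, 3.085]
force: [-0.9, 0.2, -0.7]
width: 40.8
clock: 10.7
eef_pos: [573.6, -55.2, 95.1]
tool_rot: [-0.473, 1.57, 3.054]
force: [-0.0, -1.2, -0.3]
width: 40.7
t 10.7 pos [573.6 -55.2  95.1] toolx [-0.  0. -1.] jaw deg -67.9 tooly [ 0.376 -0.927 -0.   ] w 40.7 F [-0.  -1.2 -0.3]
shift units [0.121 0.004 0.011]
spin units 0.002
```

View pics/v4.png

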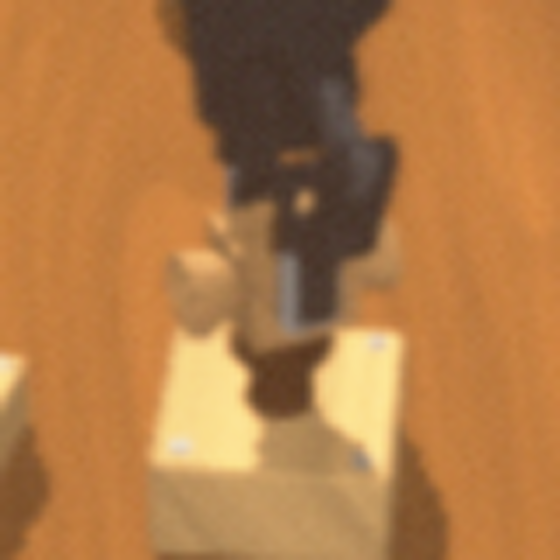

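The cross-piece is over the shoulder at side ≈(258,181) with no contact force. Lowering the last 12 mm.

```bash
python3 -m creep '[[[0.04,0,0],0,1],[[0.08,0,0],0,1],[[0.1,0,0],0,1],[[0.11,0,0],0,1],[[0.115,0,0],0,1],[[0.115,0,0],0,1]]'
```

```text
clock: 11.35
eef_pos: [573.6, -55.2, 83.8]
tool_rot: [2.244, 1.571, -0.512]
force: [0.6, -0.5, -0.9]
width: 40.8
```

```bash
python3 -m creep '[[[0.005,0,0],0,1],[[0.01,0,0],0,1],[[0.015,0,0],0,1],[[0.015,0,0],0,1]]'
```

```text
clock: 11.75
eef_pos: [573.8, -55.2, 82.9]
tool_rot: [2.659, 1.57, -0.097]
force: [-0.3, 0.2, 5.6]
width: 41.3
```

Contact comes at z 82.9, as predicted (75 + 7.9). I release it and retreat straight up.

```bash
python3 -m creep '[[[0,0,0],0,0.4],[[0,0,0],0,0.2],[[0,0,0],0,0],[[0,0,0],0,0],[[0,0,0],0,0],[[0,0,0],0,0]]'
python3 -m creep '[[[-0.03,0,0],0,0],[[-0.1,0,0],0,0],[[-0.25,0,0],0,0],[[-0.4,0,0],0,0],[[-0.6,0,0],0,0],[[-0.8,0,0],0,0],[[-1,0,0],0,0]]'
python3 -c "
from h import *
plan([547,306,180],112)"
```

```text
clock: 12.35
eef_pos: [573.7, -55.2, 82.3]
tool_rot: [2.608, 1.571, -0.149]
force: [-0.4, -1.2, 0.1]
width: 85.6
clock: 13.05
eef_pos: [573.7, -55.2, 183.8]
tool_rot: [2.671, 1.57, -0.085]
force: [-0.3, -0.0, 0.4]
width: 85.5
t 13.05 pos [573.7 -55.2 183.8] toolx [ 0.001 -0.    -1.   ] jaw deg -67.9 tooly [ 0.376 -0.927  0.   ] w 85.5 F [-0.3 -0.   0.4]
shift units [ 0.037 -3.447 -1.111]
spin units 0.002
```

```bash
python3 -m creep '[[[0,-0.15,-0.05],0,0],[[0,-0.4,-0.13],0,0],[[0,-0.7,-0.22],0,0],[[0,-1.0,-0.32],0,0]]'
python3 -m creep '[[[0,-0.3,-0.1],0,0],[[0,-0.6,-0.2],0,0],[[0,-0.85,-0.27],0,0],[[0,-1.0,-0.32],0,0]]'
python3 -m creep '[[[0,-0.3,-0.1],0,0],[[0,-0.6,-0.2],0,0],[[0,-0.85,-0.27],0,0],[[0,-1.0,-0.32],0,0],[[0,-1.0,-0.32],0,0],[[0,-1.0,-0.32],0,0]]'
python3 - <<'E'
from h import *
plan([547,306,100],112)
t=cams.get_image("top"); s=cams.get_image("side")
cv2.imwrite("pics/top5.png",t); cv2.imwrite("pics/side5.png",s)
def c(im,u,v,h=40,k=5): return cv2.resize(im[v-h:v+h,u-h:u+h],(2*h*k,2*h*k),interpolation=cv2.INTER_CUBIC)
cv2.imwrite("pics/v5.png",np.hstack([c(t,265,200),c(s,258,175)]))
E
```

```text
clock: 13.45
eef_pos: [564.8, 51.5, 181.9]
tool_rot: [-0.895, 1.57, 2.632]
force: [1.0, 0.2, -0.0]
width: 86.0
clock: 13.85
eef_pos: [556.3, 158.1, 181.8]
tool_rot: [-1.158, 1.569, 2.373]
force: [0.5, -0.2, -0.5]
width: 85.5
clock: 14.45
eef_pos: [549.9, 257.3, 182.1]
tool_rot: [1.049, 1.569, -1.708]
force: [-0.2, -0.8, -0.0]
width: 85.4
t 14.45 pos [549.9 257.3 182.1] toolx [-0.    -0.002 -1.   ] jaw deg -68.0 tooly [ 0.375 -0.927  0.002] w 85.4 F [-0.2 -0.8 -0. ]
shift units [ 0.82  -0.463 -0.156]
spin units 0.001
```

View pics/v5.png

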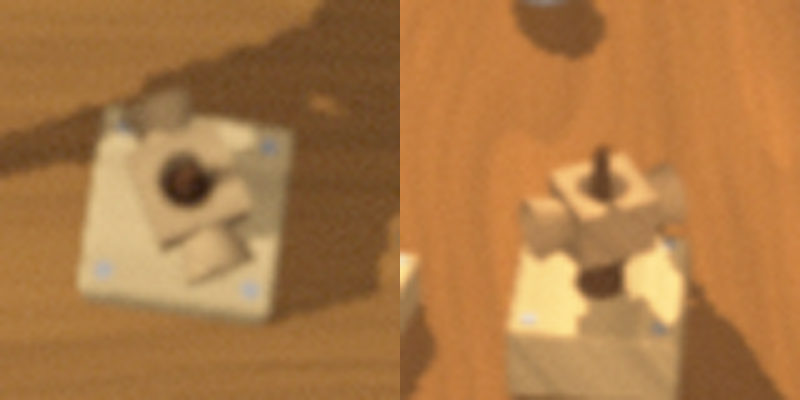

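View pics/side5.png

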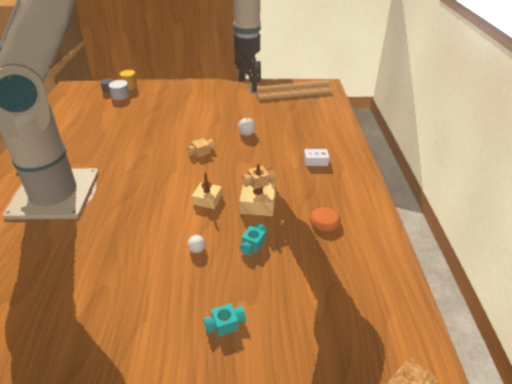

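The side view shows the cross-piece flat on the shoulder (side ≈(258,177)) with the spike through its hole. The ball at (247,127) is untouched. Moving over the ball.

```bash
python3 -m creep '[[[0,-0.2,-0.07],0,0],[[0,-0.4,-0.14],0,0],[[0,-0.46,-0.16],0,0],[[0.2,-0.46,-0.16],0,0],[[0.5,-0.46,-0.16],0,0],[[0.75,-0.46,-0.16],0,0],[[0.8,-0.46,-0.16],0,0],[[0.8,-0.46,-0.16],0,0],[[0.8,-0.46,-0.16],0,0]]'
python3 - <<'E'
from h import *
plan([547,306,6],112)
t=cams.get_image("top"); s=cams.get_image("side")
cv2.imwrite("pics/top6.png",t); cv2.imwrite("pics/side6.png",s)
def c(im,u,v,h=40,k=5): return cv2.resize(im[v-h:v+h,u-h:u+h],(2*h*k,2*h*k),interpolation=cv2.INTER_CUBIC)
cv2.imwrite("pics/v6.png",np.hstack([c(t,108,212),c(s,247,120)]))
st=readout.read_state();R=Ro.from_euler("xyz",st["tool_rot"]).as_matrix();p=st["eef_pos"]
for n,o,a in (("top",(68,172),0),("side",(207,80),400)):
    for y in (50,-50): print(n,y,((proj(n,p+R@np.array([-13,y,0]))-o+.5)*5+(a,0)).round(0))
    print("ball",((proj(n,[547,306,25])-o+.5)*5+(a,0)).round(0))
E
```

```text
clock: 15.45
eef_pos: [548.5, 307.2, 103.6]
tool_rot: [3.083, 1.569, 0.326]
force: [0.6, -0.4, -0.6]
width: 85.5
t 15.45 pos [548.5 307.2 103.6] toolx [ 0.002  0.001 -1.   ] jaw deg -68.0 tooly [ 0.375 -0.927  0.   ] w 85.5 F [ 0.6 -0.4 -0.6]
shift units [0.976 0.006 0.02 ]
spin units 0.001
top 50 [227. 123.]
top -50 [ -5. 209.]
ball [206. 201.]
side 50 [629. 144.]
side -50 [570.  77.]
ball [598. 233.]
```

View pics/v6.png

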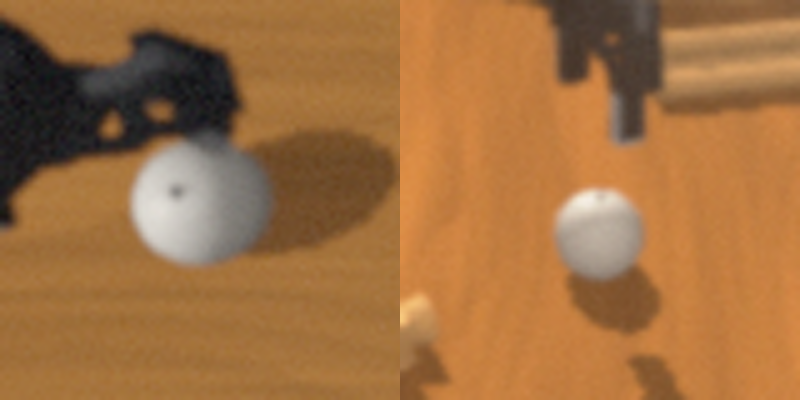

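```bash
python3 -m creep '[[[0.15,0,0.01],0,0],[[0.3,0,0.01],0,0],[[0.45,0,0.01],0,0],[[0.6,0,0.01],0,0],[[0.75,0,0.01],0,0],[[0.88,0,0.01],0,0],[[0.97,0,0.01],0,0],[[0.97,0,0.01],0,0],[[0.97,0,0.01],0,0]]'
python3 -m creep '[[[0,0,0],0,0.05],[[0,0,0],0,0.1],[[0,0,0],0,0.15],[[0,0,0],0,0.2],[[0,0,0],0,0.25],[[0,0,0],0,0.3],[[0,0,0],0,0.35],[[0,0,0],0,0.5],[[0,0,0],0,1],[[0,0,0],0,1],[[0,0,0],0,1]]'
python3 - <<'E'
from h import *
plan([547,306,106],112)
E
```

```text
clock: 16.45
eef_pos: [546.6, 307.2, 5.3]
tool_rot: [-3.13, 1.571, 0.397]
force: [0.1, 0.1, -0.5]
width: 85.3
clock: 17.55
eef_pos: [546.7, 307.3, 5.8]
tool_rot: [-2.989, 1.57, 0.538]
force: [-0.8, -0.2, 5.8]
width: 57.5
t 17.55 pos [546.7 307.3   5.8] toolx [ 0.001  0.    -1.   ] jaw deg -67.9 tooly [ 0.376 -0.927 -0.   ] w 57.5 F [-0.8 -0.2  5.8]
shift units [-1.002  0.013  0.002]
spin units 0.002
```

```bash
python3 -m creep '[[[-0.03,0,0],0,1],[[-0.08,0,0],0,1],[[-0.14,0,0],0,1],[[-0.2,0,0],0,1],[[-0.25,0,0],0,1],[[-0.25,0,0],0,1]]'
python3 -m creep '[[[-0.1,0,0],0,1],[[-0.25,0,0],0,1],[[-0.4,0,0],0,1],[[-0.55,0,0],0,1],[[-0.7,0,0],0,1],[[-0.85,0,0],0,1],[[-1,0,0],0,1]]'
python3 -m creep '[[[-0.15,0,0],0,1],[[-0.3,0,0],0,1],[[-0.45,0,0],0,1],[[-0.6,0,0],0,1],[[-0.7,0,0],0,1],[[-0.7,0,0],0,1],[[-0.7,0,0],0,1]]'
python3 - <<'E'
from h import *
plan([573.5,-55.5,200],112)
t=cams.get_image("top"); s=cams.get_image("side")
cv2.imwrite("pics/top7.png",t); cv2.imwrite("pics/side7.png",s)
def c(im,u,v,h=40,k=5): return cv2.resize(im[v-h:v+h,u-h:u+h],(2*h*k,2*h*k),interpolation=cv2.INTER_CUBIC)
cv2.imwrite("pics/v7.png",np.hstack([c(t,90,190),c(s,247,90)]))
E
```

```text
clock: 18.15
eef_pos: [547.0, 307.5, 31.4]
tool_rot: [-2.994, 1.569, 0.533]
force: [-0.1, 0.7, 0.2]
width: 57.6
clock: 18.85
eef_pos: [546.5, 307.2, 131.9]
tool_rot: [-2.963, 1.57, 0.564]
force: [0.4, 0.1, -0.4]
width: 57.4
clock: 19.55
eef_pos: [546.2, 307.0, 200.2]
tool_rot: [0.106, 1.57, -2.65]
force: [-0.2, -0.2, -1.2]
width: 57.4
t 19.55 pos [546.2 307.  200.2] toolx [-0. -0. -1.] jaw deg -67.9 tooly [ 0.376 -0.927  0.   ] w 57.4 F [-0.2 -0.2 -1.2]
shift units [3.000e-03 3.462e+00 1.110e+00]
spin units 0.002
```

View pics/v7.png

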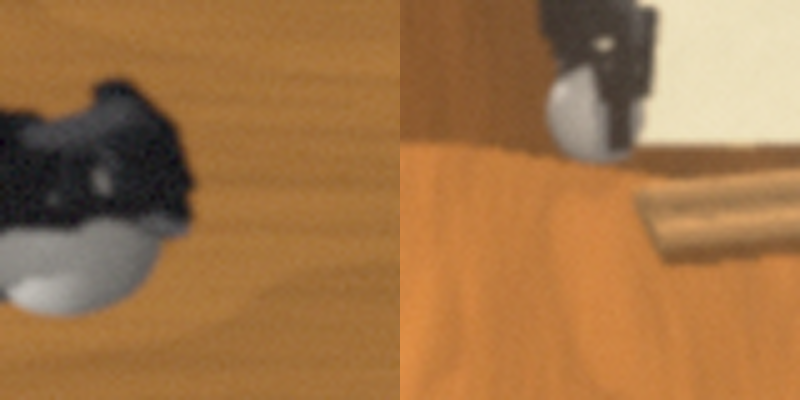

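```bash
python3 -m creep '[[[0,0.1,0.03],0,1],[[0,0.25,0.08],0,1],[[0,0.4,0.13],0,1],[[0,0.55,0.18],0,1],[[0,0.7,0.22],0,1],[[0,0.85,0.27],0,1],[[0,1,0.32],0,1]]'
python3 -m creep '[[[0,0.15,0.05],0,1],[[0,0.3,0.1],0,1],[[0,0.45,0.15],0,1],[[0,0.6,0.19],0,1],[[0,0.75,0.24],0,1],[[0,0.9,0.29],0,1],[[0,1,0.32],0,1]]'
python3 -m creep '[[[0,0.15,0.05],0,1],[[0,0.3,0.1],0,1],[[0,0.45,0.15],0,1],[[0,0.6,0.19],0,1],[[0,0.75,0.24],0,1],[[0,0.9,0.29],0,1],[[0,1,0.32],0,1],[[0,1,0.32],0,1],[[0,1,0.32],0,1]]'
python3 -c "
from h import *
plan([573.5,-55.5,170],112)"
```

```text
clock: 20.35
eef_pos: [554.5, 200.8, 200.5]
tool_rot: [2.682, 1.571, -0.075]
force: [0.2, -0.4, -0.8]
width: 57.5
clock: 21.05
eef_pos: [562.4, 95.7, 200.3]
tool_rot: [1.092, 1.57, -1.665]
force: [-0.0, 0.5, -0.1]
width: 57.4
clock: 21.95
eef_pos: [570.2, -6.5, 200.3]
tool_rot: [-1.921, 1.57, 1.607]
force: [0.1, 0.4, -1.3]
width: 57.3
t 21.95 pos [570.2  -6.5 200.3] toolx [-0.     0.001 -1.   ] jaw deg -67.9 tooly [ 0.376 -0.927 -0.001] w 57.3 F [ 0.1  0.4 -1.3]
shift units [0.303 0.466 0.154]
spin units 0.002
```

```bash
python3 -m creep '[[[0,0.12,0.04],0,1],[[0,0.25,0.08],0,1],[[0,0.37,0.12],0,1],[[0,0.47,0.15],0,1],[[0.1,0.47,0.15],0,1],[[0.2,0.47,0.15],0,1],[[0.25,0.47,0.15],0,1],[[0.25,0.47,0.15],0,1],[[0.25,0.47,0.15],0,1]]'
python3 - <<'E'
from h import *
plan([573.5,-55.5,115],112)
s=cams.get_image("side")
cv2.imwrite("pics/side8.png",s)
def c(im,u,v,h=40,k=7): return cv2.resize(im[v-h:v+h,u-h:u+h],(2*h*k,2*h*k),interpolation=cv2.INTER_CUBIC)
cv2.imwrite("pics/v8.png",c(s,258,160))
E
```

```text
clock: 22.85
eef_pos: [574.0, -55.5, 175.0]
tool_rot: [-0.913, 1.57, 2.615]
force: [0.4, 0.4, -1.0]
width: 57.7
t 22.85 pos [574.  -55.5 175. ] toolx [-0.  0. -1.] jaw deg -67.9 tooly [ 0.377 -0.926 -0.   ] w 57.7 F [ 0.4  0.4 -1. ]
shift units [ 0.6   -0.001  0.004]
spin units 0.003
```

View pics/v8.png

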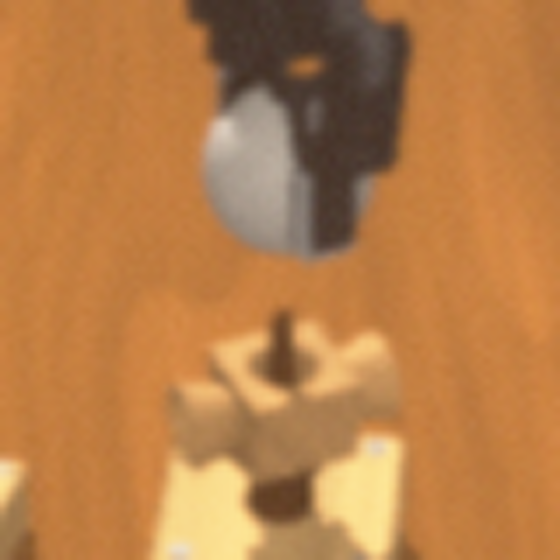

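The ball is centred over the tip (side crop: ball ≈288, tip ≈283, under 1 px apart). Lowering.

```bash
python3 -m creep '[[[0.08,0,0],0,1],[[0.16,0,0],0,1],[[0.24,0,0],0,1],[[0.3,0,0],0,1],[[0.36,0,0],0,1],[[0.42,0,0],0,1],[[0.42,0,0],0,1]]'
python3 -m creep '[[[0.04,0,0],0,1],[[0.08,0,0],0,1],[[0.12,0,0],0,1],[[0.15,0,0],0,1],[[0.15,0,0],0,1]]'
python3 -c "
from h import *
plan([573.5,-55.5,115],112)"
```

```text
clock: 23.6
eef_pos: [573.4, -56.1, 132.4]
tool_rot: [-0.429, 1.569, 3.098]
force: [0.3, -0.5, -0.5]
width: 57.6
clock: 24.1
eef_pos: [573.7, -56.1, 117.8]
tool_rot: [-0.467, 1.57, 3.06]
force: [-0.0, -0.1, -0.5]
width: 57.9
t 24.1 pos [573.7 -56.1 117.8] toolx [-0.001  0.    -1.   ] jaw deg -67.9 tooly [ 0.376 -0.927 -0.   ] w 57.9 F [-0.  -0.1 -0.5]
shift units [ 0.028 -0.006 -0.   ]
spin units 0.002
```

```bash
python3 -m creep '[[[0.01,0,0],0,1],[[0.015,0,0],0,1],[[0.02,0,0],0,1],[[0.02,0,0],0,1]]'
python3 -m creep '[[[0.005,0,0],0,1],[[0.01,0,0],0,1],[[0.01,0,0],0,1]]'
```

```text
clock: 24.5
eef_pos: [574.0, -56.1, 116.4]
tool_rot: [2.55, 1.571, -0.206]
force: [0.5, -0.3, -0.9]
width: 57.5
clock: 24.8
eef_pos: [574.0, -56.1, 115.3]
tool_rot: [-0.816, 1.571, 2.711]
force: [-0.5, -0.4, -0.4]
width: 57.5
```

```bash
python3 -m creep '[[[0.005,0,0],0,1],[[0.01,0,0],0,1],[[0.01,0,0],0,1]]'
```

```text
clock: 25.1
eef_pos: [574.1, -56.1, 114.7]
tool_rot: [2.816, 1.571, 0.06]
force: [-1.3, -0.6, 4.0]
width: 57.6
```

Contact comes at 114.7, as expected (109 + 5.8). A quick look before release.

```bash
python3 - <<'E'
from h import *
s=cams.get_image("side")
def c(im,u,v,h=40,k=7): return cv2.resize(im[v-h:v+h,u-h:u+h],(2*h*k,2*h*k),interpolation=cv2.INTER_CUBIC)
cv2.imwrite("pics/v9.png",c(s,258,165))
E
```

```text
(no output)
```

View pics/v9.png

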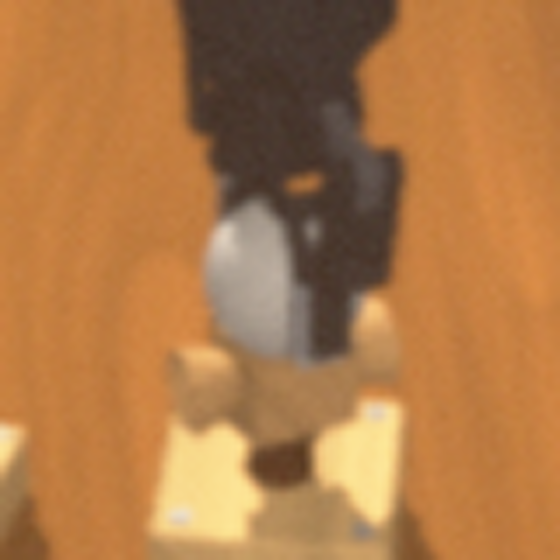

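The ball rests on the cross-piece (side ≈(258,160)). Releasing it and retreating.

```bash
python3 -m creep '[[[0,0,0],0,0.3],[[0,0,0],0,0.15],[[0,0,0],0,0],[[0,0,0],0,0],[[0,0,0],0,0],[[0,0,0],0,0]]'
python3 -m creep '[[[-0.05,0,0],0,0],[[-0.15,0,0],0,0],[[-0.3,0,0],0,0],[[-0.45,0,0],0,0],[[-0.6,0,0],0,0],[[-0.8,0,0],0,0],[[-1,0,0],0,0]]'
python3 -m creep '[[[0,0.2,0],0,0],[[0,0.5,0],0,0],[[0,0.8,0],0,0],[[0,1,0],0,0]]'
python3 -m creep '[[[0,0.3,0],0,0],[[0,0.6,0],0,0],[[0,0.9,0],0,0],[[0,1,0],0,0],[[0,1,0],0,0]]'
python3 - <<'E'
from h import *
plan([573.5,-55.5,115],112)
t=cams.get_image("top"); s=cams.get_image("side")
cv2.imwrite("pics/top10.png",t); cv2.imwrite("pics/side10.png",s)
def c(im,u,v,h=40,k=5): return cv2.resize(im[v-h:v+h,u-h:u+h],(2*h*k,2*h*k),interpolation=cv2.INTER_CUBIC)
cv2.imwrite("pics/v10.png",np.hstack([c(t,265,195),c(s,258,170)]))
E
```

```text
clock: 25.75
eef_pos: [574.0, -56.1, 114.3]
tool_rot: [-0.097, 1.571, -2.853]
force: [0.3, -1.1, 0.4]
width: 85.4
clock: 26.45
eef_pos: [574.0, -56.1, 216.0]
tool_rot: [2.718, 1.57, -0.038]
force: [0.7, -0.1, 0.3]
width: 85.3
clock: 26.85
eef_pos: [612.2, -151.5, 215.5]
tool_rot: [1.97, 1.568, -0.787]
force: [-0.3, -0.3, 0.1]
width: 85.1
clock: 27.35
eef_pos: [649.0, -243.2, 214.6]
tool_rot: [1.569, 1.57, -1.19]
force: [-0.4, -0.0, -0.1]
width: 85.3
t 27.35 pos [ 649.  -243.2  214.6] toolx [ 0.    -0.001 -1.   ] jaw deg -68.1 tooly [ 0.374 -0.928  0.001] w 85.3 F [-0.4 -0.  -0.1]
shift units [ 9.950e-01 -2.024e+00 -1.000e-03]
spin units -0.001
```

View pics/v10.png

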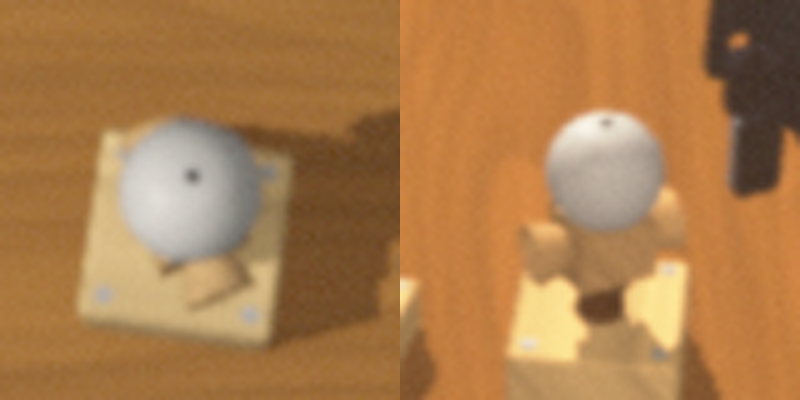

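View pics/side10.png

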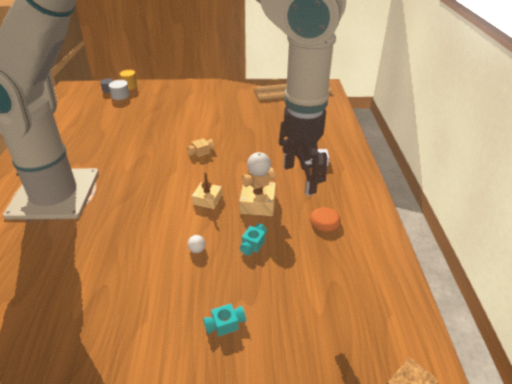

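```bash
python3 - <<'E'
from h import *
# crop positions /5 + origin: dot side (606,123), top (193,176)
ds=np.array([(606-400)/5+218,123/5+130])-.5; dt=np.array([193/5+225,176/5+155])-.5
print("dot",tri(ds,dt))
bs=np.array([(606-400)/5+218,170/5+130])-.5; bt=np.array([190/5+225,190/5+155])-.5
print("ball",tri(bs,bt)); print(proj("side",[574,-56,164]),ds,proj("top",[574,-56,164]),dt)
E
python3 - <<'E'
import cv2,numpy as np
from h import *
# bystanders unmoved?
for n in("top","side"):
    a=cv2.imread(f"pics/{n}0.png").astype(int);b=cv2.imread(f"pics/{n}10.png").astype(int)
    for nm,X in(("small",(447,-206)),):pass
    d=np.abs(a-b).max(2)
    pts={"top":{"blank":(150,276),"small":(331,268),"guide":(184,130),"stone":(293,138),"tq1":(324,210),"tq2":(419,238),"sken":(252,261)},"side":{"blank":(201,148),"small":(196,244),"tq1":(254,238),"tq2":(226,319),"stone":(325,220)}}[n]
    print(n,{k:round(float(d[v-14:v+14,u-14:u+14].mean()),1) for k,(u,v) in pts.items()})
E
```

```text
dot (array([575.26494681, -55.78916607, 162.0948887 ]), np.float64(1.3586402676075988))
ball (array([575.56312785, -55.03034849, 132.89235749]), np.float64(1.4022198299425577))
[257.92825539 153.5841172 ] [258.7 154.1] [263.18561495 189.78229549] [263.1 189.7]
top {'blank': 3.6, 'small': 3.4, 'guide': 3.0, 'stone': 4.0, 'tq1': 5.7, 'tq2': 16.0, 'sken': 3.3}
side {'blank': 6.8, 'small': 6.8, 'tq1': 6.7, 'tq2': 6.4, 'stone': 5.5}
```

```bash
python3 -c "
from cell import order, readout
print(order.finish_job()); print(readout.read_state()['clock'])"
```

```text
the job is handed in; nothing more can be done
None
the job is handed in; nothing more can be done
```

The kendama is assembled on the larger ken, and I handed the job in at about 27.5 s of the 69 s allowed. First I lowered the bored pale cross-piece over the spike. It met the shoulder with the TCP at 82.9 mm, the height expected for fully down. Then I set the large ball, hole down, over the spike, with contact at 114.7 mm, again as expected. The largest wrist force I saw at the end of a move was about 6 N.

**Final position:** the last pictures put the ball's centre at z ≈ 133 mm (134 expected) and its string dot at z ≈ 162 mm (164 expected). Both lie within about 2 mm of the ken's axis, so the ball stands upright on the cross-piece. The gripper was open and clear, more than 180 mm away.

**Bystanders:** pictures from before and after show the blank, small ball and stone unchanged in both views, and the guide block and small ken unchanged in the top view (the only one I compared for those two).

**Checks that disagreed:**
- The two cameras differed by 2–5 mm on some points, so I went by both together with the robot's own position.
- The grip on the ball read 57.5 mm rather than 60 mm, so I lifted it slowly; it held steady.
- One turquoise look-alike showed a larger change in the top picture (16, against 3–6 for the others). It was unchanged in the side view, so I took that to be the arm or its shadow and did not look further.

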